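# Make up two microscopy kits

## Task

Make up the two microscopy kits from the stock on the bench. The blue tray gets the orange slide box and the white bottle with the red cap; the yellow tray gets the green slide box, the specimen jar with the blue lid and the microscope objective. Lay each slide box in the long middle recess and stand each other thing in a square end recess of its own, all sitting flat on the recess floors; keep bottle, jar and objective upright all the time and leave the amber bottle, the Petri dish and the tally counter where they are.

Things in the scene. Friction and masses are not known exactly. Their poses are not given: they have to be found in the camera images.
- blue_tray: Blue (fixed) kit tray, a flat slab 126 (x) x 216 (y) x 10 mm thick, with three recesses with black floors, all 6 mm deep (floor 4 mm above the underside): a long middle one, 100 (x) x 52 (y) mm, centred on the tray, and two square end ones, 56 x 56 mm, centred 72 mm either way from the middle along the tray's y. Origin: centre of the underside; x along the tray's short side, y along its long side, z up. The tray lies on the bench, turned by up to about 0.25 rad.
- yellow_tray: Yellow (fixed) kit tray, a flat slab 126 (x) x 216 (y) x 10 mm thick, with three recesses with black floors, all 6 mm deep (floor 4 mm above the underside): a long middle one, 100 (x) x 52 (y) mm, centred on the tray, and two square end ones, 56 x 56 mm, centred 72 mm either way from the middle along the tray's y. Origin: centre of the underside; x along the tray's short side, y along its long side, z up. The tray lies on the bench, turned by up to about 0.25 rad.
- orange_slide_box: Orange microscope-slide box, 82 (x) x 34 (y) x 38 mm high, with a blank paper label on the lid. Loose, stands on the bench with its long side up to 0.5 rad off the world's x. Origin: centre of the underside; x along its length, z up. About 90 g. It is one of six things in the stock row on the far side of the trays, side by side along the world's y about 11 cm apart, in any order.
- green_slide_box: Green microscope-slide box, 82 (x) x 34 (y) x 38 mm high, with a blank paper label on the lid. Loose, stands on the bench with its long side up to 0.5 rad off the world's x. Origin: centre of the underside; x along its length, z up. About 90 g. It is one of six things in the stock row on the far side of the trays, side by side along the world's y about 11 cm apart, in any order.
- red_cap_bottle: White, red-capped stain bottle, round: body 34 mm across and straight-sided to 50 mm height, with a paper label, and a cap 22 mm across, 72 mm high in all. Origin: centre of the underside; z up. Loose, about 60 g. It is one of six things in the stock row on the far side of the trays, side by side along the world's y about 11 cm apart, in any order.
- specimen_jar: Clear round specimen jar with brownish contents and a blue lid: 40 mm across and straight-sided, lid included, 54 mm high (the lid is the top 14 mm). Origin: centre of the underside; z up. Loose, about 70 g. It is one of six things in the stock row on the far side of the trays, side by side along the world's y about 11 cm apart, in any order.
- objective: Microscope objective, a bright steel barrel with a brass and a black band and a brass nose, standing nose up: 30 mm across and straight-sided to 46 mm height, then narrowing to a nose at 62 mm. Origin: centre of the underside; z up. Loose, about 120 g. It is one of six things in the stock row on the far side of the trays, side by side along the world's y about 11 cm apart, in any order.
- amber_bottle: Bystander, not part of a kit: amber, black-capped bottle, round: body 34 mm across and straight-sided to 50 mm height, with a paper label, and a cap 22 mm across, 72 mm high in all. Origin: centre of the underside; z up. Loose, about 60 g. It is one of six things in the stock row on the far side of the trays, side by side along the world's y about 11 cm apart, in any order.
- petri_dish: Bystander: flat round Petri dish, 90 mm across, 15 mm high, white top with red spots, off one end of the tray row. Origin: centre of the underside.
- tally_counter: Bystander: round aluminium hand tally counter, 48 mm across, 30 mm high, with a push stud on top to 38 mm, off the other end of the tray row. Origin: centre of the underside.
Things that resemble listed ones, but are neither listed nor needed, are in the scene too. Leave any pink or purple look-alike of the red_cap_bottle alone. Of the things that look like the specimen_jar, the middle-sized one is meant.

How it is judged:
At the end, for the whole second after the job is handed in: Each thing at rest on the floor of its recess in the right tray (underside < 7.5 mm above the tray's), tilt < 0.1 rad; slide boxes within 14 mm and 0.35 rad, the others within 16 mm along each tray axis; jar and objective in different recesses. Bystanders moved < 30 mm (z of orange_slide_box in the frame of blue_tray between 0.001 and 0.0075 m and angle between each of orange_slide_box, red_cap_bottle, green_slide_box, specimen_jar, objective's own z axis and vertical below 0.1 rad and linear speed of each of orange_slide_box, red_cap_bottle, green_slide_box, specimen_jar, objective below 0.02 m/s and angular speed of each of orange_slide_box, red_cap_bottle, green_slide_box, specimen_jar, objective below 0.2 rad/s and x of orange_slide_box in the frame of blue_tray between -0.014 and 0.014 m and y of orange_slide_box in the frame of blue_tray between -0.014 and 0.014 m and angle between the x axis of orange_slide_box and the x axis of blue_tray, either way round below 0.35 rad and z of red_cap_bottle in the frame of blue_tray between 0.001 and 0.0075 m and x of red_cap_bottle in the frame of blue_tray between -0.016 and 0.016 m and (y of red_cap_bottle in the frame of blue_tray between 0.056 and 0.088 m or y of red_cap_bottle in the frame of blue_tray between -0.088 and -0.056 m) and z of green_slide_box in the frame of yellow_tray between 0.001 and 0.0075 m and x of green_slide_box in the frame of yellow_tray between -0.014 and 0.014 m and y of green_slide_box in the frame of yellow_tray between -0.014 and 0.014 m and angle between the x axis of green_slide_box and the x axis of yellow_tray, either way round below 0.35 rad and z of specimen_jar in the frame of yellow_tray between 0.001 and 0.0075 m and x of specimen_jar in the frame of yellow_tray between -0.016 and 0.016 m and z of objective in the frame of yellow_tray between 0.001 and 0.0075 m and x of objective in the frame of yellow_tray between -0.016 and 0.016 m and ((y of specimen_jar in the frame of yellow_tray between 0.056 and 0.088 m and y of objective in the frame of yellow_tray between -0.088 and -0.056 m) or (y of specimen_jar in the frame of yellow_tray between -0.088 and -0.056 m and y of objective in the frame of yellow_tray between 0.056 and 0.088 m)) and distance of each of amber_bottle, petri_dish, tally_counter from where it was at the start of the episode below 0.03 m); the robot touches nothing.
It fails at once if the amber bottle, Petri dish or tally counter is disturbed (moved more than 30 mm) (distance of any of amber_bottle, petri_dish, tally_counter from where it was at the start of the episode above 0.03 m).
It fails at once if the red-capped bottle, jar or objective is tipped by more than 0.7 rad (angle between any of red_cap_bottle, specimen_jar, objective's own z axis and vertical above 0.7 rad).
It also fails if it takes over 115 s, if anything falls off the work surface, if the arm or the gripper's body presses on something with over 40 N, if the wrist force passes 120 N, or if a joint passes its speed limit or range.

## Robot

A 6-joint arm with a two-finger parallel gripper is mounted at the origin on the work surface. World frame = base frame: x ahead of the robot, y to its left, z up, the work surface at z = 0. Lengths are in m, angles in rad, forces in N, time in s.
With the tool pointing down it reaches from about 0.275 to 0.975 m from the base axis. Payload 8.4 kg.
Tool frame: the origin (TCP) lies at the very end of the fingers, on their centre line; the grasp point (between the pads) lies 19 mm behind it; z points along the fingers, y is the line along which they close (so a half turn about z gives the same grasp; the last joint's range is limited). The gripper opens to 92 mm and grips with 3 to 60 N. Pads are 20 mm wide; open, the fingers measure 128 mm over their backs; the gripper's body (75 mm by 189 mm) begins 69 mm behind the grasp point.
Start: joints at [-1.225, 0.353, 1.633, -0, 1.155, -0.002], TCP at [0.213, -0.588, 0.185] pointing down, gripper open.
Joint ranges: [-2.63, 2.63], [-0.92, 2.1], [0.06, 2.66], [-1.3, 4.44], [0, 2.69], [-3.02, 3.02]. Speed limits (rad/s): [2.22, 2.22, 2.79, 3.14, 3.14, 3.14].

## Interface

Orientations are given as a unit quaternion [w, x, y, z].
In Python, from cell import arm gives the robot as it stands. The module is installed in compiled form; this text tells all that it offers.
- The arm moves only by the tool step_arm, never from a script. Its argument "plan" is a list that holds one entry, the list of rows, each a list of 5 numbers: the opening, from 0 (shut) to 1 (fully open), then the shift along the world's x, y, z in cm, then the turn about the world's z in rad. A call has 1 to 8 rows; each row shifts and turns the commanded pose from where the row before left it; what a row does not reach is not made up. A row lasts 1/10 s, in which the tool goes at most 50 mm and 8.59 degrees, less where a joint would pass 70% of its speed; a pose out of reach is approached as far as the arm can. A call with a gripper value outside its range is refused whole. The fingers move at their own pace and stop on an object; "newtons" is the grip in N (left out, the last holds). Time passes only in rows, so rows that do not move let the fingers close. It gives the time, the measured TCP pose, the force, the opening and the grip force at its end, in the units of the state.
- arm.read_state(): the state, without advancing time (a new reading comes with each control period).
- arm.capture(name): name is "scene" or "top"; returns a dict with "pixels" (420x560x3 uint8, red, green, blue), "K" (3x3 intrinsics, pixels), "cam_to_world" (4x4, takes a point from camera to world coordinates). Camera axes: x right, y down, z forward; pixel columns grow to the right and rows downward; lengths in m; the calibration is good to about 2 mm. A picture is of the moment at which its call begins. There is no depth.
- arm.close_job(): hands the job in; it is judged then, once.
The state is a dict: "time": time; "joints": joint angles; "joint_velocities": joint speeds; "tau": joint torques, N m; "tool_pos": TCP position; "ee_rot": TCP orientation; "contact_force": force on the tool from outside, world axes, zero at the start; "torque": the same for the moment, N m; "opening": finger opening in m; "gripper_force": force on a finger pad.
Only numpy, scipy, OpenCV 4.12 (cv2) and the standard library are available. Lean on these libraries where they do the work, as an engineer would, in place of code of your own. Each camera call takes 0.05 s, during which the arm holds its last target. There are 200 camera calls.

## Working session

There is one attempt and no reset: what is moved stays moved. The work goes in short steps, Python scripts to look and compute and a tool call to move; the robot and the scene stay as the last step left them, time stands still between calls to the robot, and variables do not carry over. Pictures are saved under pics/ and viewed, at most 14 in all, crops included, and the job is handed in when it is done.

Besides the shell and the picture viewer there is one more tool, called after "Request:" as name(argument=value, ...), one argument or row to a line, values as JSON. step_arm: Moves the arm, as the interface text tells. Its arguments: {"type":"object","properties":{"plan":{"type":"array","items":{"type":"array","items":{"type":"array","items":{"type":"number"}}}},"newtons":{"type":"number"}},"required":["plan"]}

```bash
mkdir -p pics; python3 - <<'E'
from cell import arm
import cv2,pickle
s=arm.read_state();print(s['time'],s['tool_pos'],s['ee_rot'],s['opening'])
d={}
for n in('scene','top'):
    c=arm.capture(n);d[n]=c;cv2.imwrite(f'pics/{n}0.png',c['pixels'][:,:,::-1]);print(c['K'],c['cam_to_world'])
pickle.dump(d,open('d0.pkl','wb'))
E
```

```text
0.0 [ 0.21282914 -0.58709334  0.18477673] [-6.58821061e-04  9.84918630e-01  1.73016894e-01 -1.15428417e-04] 0.09185236110291295
[[380.38394474   0.         277.11992642]
 [  0.         380.38394474 211.41213668]
 [  0.           0.           1.        ]] [[ 0.53059706  0.72677587 -0.43619216  0.97655294]
 [ 0.84755455 -0.44831486  0.28401597 -0.2534253 ]
 [ 0.01086452 -0.52039468 -0.85385674  0.83525499]
 [ 0.          0.          0.          1.        ]]
[[434.8168623    0.         276.90367783]
 [  0.         434.8168623  209.53173136]
 [  0.           0.           1.        ]] [[ 0.00758921 -0.98302678  0.18330508  0.3386364 ]
 [-0.99996879 -0.00705798  0.00355026 -0.00370349]
 [-0.00219624 -0.1833263  -0.98304966  1.35520184]
 [ 0.          0.          0.          1.        ]]
```

View pics/scene0.png

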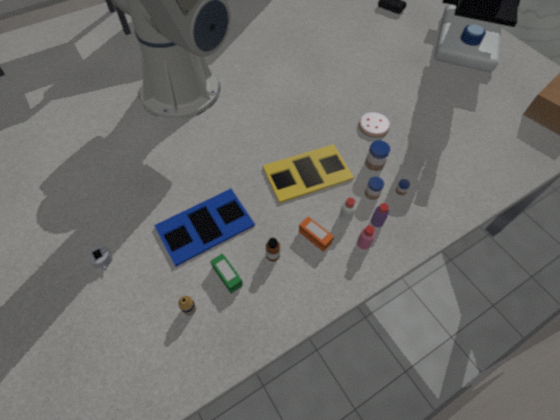

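View pics/top0.png

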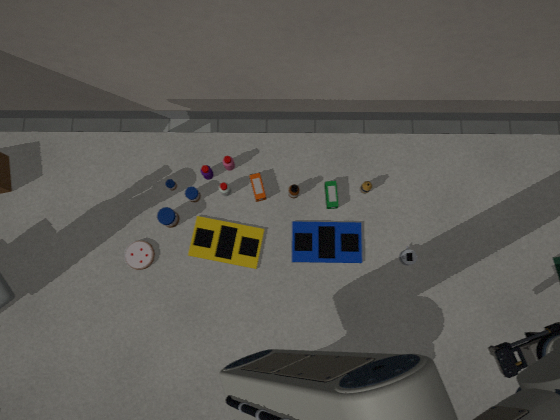

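The top view shows the yellow tray at (227,242) and the blue tray at (327,242). The stock row is: jars at (171,184) small, (192,195) middle and (168,217) big; white red-cap bottle (224,188), with purple and pink look-alikes at (206,172) and (228,162); orange box (257,186), amber bottle (294,190), green box (331,195), objective (367,186). The scene view agrees.

```bash
cat > h.py <<'E'
import numpy as np,cv2
def ray(c,px,z):
    px=np.atleast_2d(px).astype(float);T=c['cam_to_world']
    d=np.c_[px,np.ones(len(px))]@np.linalg.inv(c['K']).T@T[:3,:3].T
    return (T[:3,3]+d*((z-T[2,3])/d[:,2:]))[:,:2]
# name: seed px per view, HSV range(s), mean height of the visible patch
H={'blue':[((105,120,60),(125,255,255))],'yellow':[((20,120,90),(34,255,255))],'red':[((0,120,90),(6,255,255)),((172,120,90),(180,255,255))],
 'orange':[((3,120,110),(17,255,255))],'green':[((50,90,50),(85,255,255))],'brass':[((8,70,60),(30,255,255))]}
def blob(c,seed,col,r=15):
    im=cv2.cvtColor(c['pixels'],cv2.COLOR_RGB2HSV);m=sum(cv2.inRange(im,a,b) for a,b in H[col])
    w=np.zeros_like(m);cv2.circle(w,seed,r,255,-1);m&=w
    cs=cv2.findContours(m,cv2.RETR_EXTERNAL,cv2.CHAIN_APPROX_NONE)[0]
    k=max(cs,key=cv2.contourArea);f=np.zeros_like(m);cv2.drawContours(f,[k],-1,255,-1)
    ys,xs=np.nonzero(f);return np.c_[xs,ys],k[:,0]
def rect(c,seed,col,z,r):
    p,k=blob(c,seed,col,r);w=ray(c,p,z)*1000
    (cx,cy),(a,b),t=cv2.minAreaRect(ray(c,k,z).astype(np.float32)*1000)
    C=np.cov((w-w.mean(0)).T);e,v=np.linalg.eigh(C)
    l=v[:,1];l=l if l[0]>0 else -l
    return 'cent',w.mean(0).round(1),'rect',round(cx,1),round(cy,1),'size',round(a),round(b),'long-axis angle',round(np.arctan2(l[1],l[0]),3),'len',(np.sqrt(12*e)).round()
E
python3 - <<'E'
import pickle;from h import *
d=pickle.load(open('d0.pkl','rb'))
for n,z,S in(('blue',.009,((327,242),(205,226))),('yellow',.009,((227,242),(307,173)))):
    for v,s in zip(('top','scene'),S): print(n,v,*rect(d[v],s,n,z,58))
for n,z,S in(('orange',.036,((257,186),(316,232))),('green',.036,((331,195),(226,271)))):
    for v,s in zip(('top','scene'),S): print(n,v,*rect(d[v],s,n,z,20))
for n,col,z,S in(('redcap','red',.066,((224,188),(350,202))),('jarmid','blue',.05,((192,195),(375,185))),('jarbig','blue',.05,((168,217),(379,149))),('jarsmall','blue',.04,((171,184),(403,185))),('obj','brass',.058,((367,186),(186,301))),('purple','red',.066,((206,172),(384,207))),('pink','red',.066,((228,162),(369,230)))):
    for v,s in zip(('top','scene'),S): print(n,v,*rect(d[v],s,col,z,10))
a=cv2.resize(d['top']['pixels'][140:275,120:420],None,fx=2.6,fy=2.6,interpolation=2);cv2.imwrite('pics/t1.png',a[:,:,::-1])
E
```

```text
blue top cent [ 488.7 -153.8] rect 489.5 -153.5 size 215 126 long-axis angle 1.563 len [126. 215.]
blue scene cent [ 494.4 -156.2] rect 492.7 -153.1 size 214 128 long-axis angle 1.561 len [128. 214.]
yellow top cent [486.3 158.6] rect 487.1 158.8 size 216 127 long-axis angle 1.383 len [127. 216.]
yellow scene cent [491.9 154.9] rect 490.8 158.0 size 215 128 long-axis angle 1.395 len [127. 215.]
orange top cent [660.  64.] rect 660.1 64.0 size 80 32 long-axis angle 0.26 len [32. 81.]
orange scene cent [663.1  63.3] rect 662.6 63.2 size 81 33 long-axis angle 0.26 len [33. 81.]
green top cent [ 635.  -166.6] rect 634.1 -166.9 size 86 36 long-axis angle 0.052 len [36. 84.]
green scene cent [ 643.7 -169.5] rect 643.2 -169.3 size 90 34 long-axis angle 0.053 len [33. 88.]
redcap top cent [652.  165.9] rect 650.9 165.8 size 19 18 long-axis angle -0.062 len [19. 19.]
redcap scene cent [652.8 165.9] rect 653.3 166.2 size 14 24 long-axis angle -0.811 len [15. 23.]
jarmid top cent [633.6 265.8] rect 633.5 265.7 size 35 37 long-axis angle 0.334 len [32. 34.]
jarmid scene cent [635.1 267.1] rect 6
[... 316 characters left out ...]
xis angle -0.246 len [ 4. 16.]
jarsmall scene cent [673.1 328.6] rect 671.9 330.1 size 17 16 long-axis angle 0.761 len [15. 18.]
obj top cent [ 657.3 -272.9] rect 657.4 -273.1 size 28 30 long-axis angle -0.906 len [26. 28.]
obj scene cent [ 667.4 -275.4] rect 667.4 -275.1 size 27 29 long-axis angle -0.057 len [25. 27.]
purple top cent [707.5 224.9] rect 707.3 224.4 size 19 15 long-axis angle -0.026 len [16. 20.]
purple scene cent [707.1 226. ] rect 706.7 225.8 size 17 23 long-axis angle -0.874 len [17. 22.]
pink top cent [735.4 157. ] rect 734.8 157.5 size 22 22 long-axis angle -0.258 len [20. 24.]
pink scene cent [738.7 156. ] rect 738.8 156.0 size 20 24 long-axis angle -0.977 len [17. 25.]
```

View pics/t1.png

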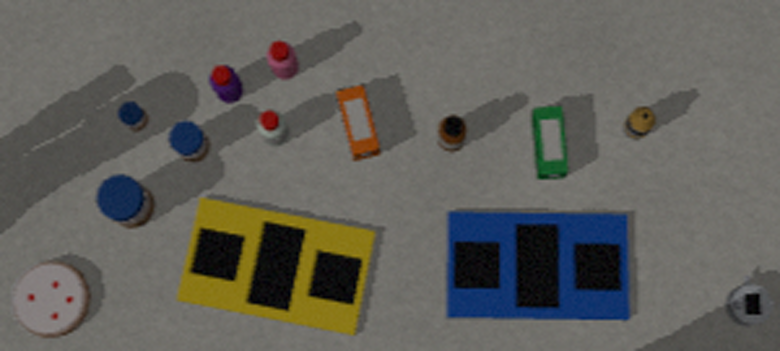

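Sizes and heights agree with the listing (trays 126x216 in both views; two-ray fix of the objective gives z≈42 mm, (661,-276)). Starting with the objective.

Request:
step_arm(
  plan=[
    [[0.7,3.2,2.2,0,-0.025],[0.7,3.2,2.2,0,-0.025],[0.7,3.2,2.2,0,-0.025],[0.7,3.2,2.2,0,-0.025],[0.7,3.2,2.2,0,-0.025],[0.7,3.2,2.2,0,-0.025],[0.7,3.2,2.2,0,-0.025],[0.7,3.2,2.2,0,-0.025]],
  ],
  newtons=20,
)

```text
time: 0.9
tool_pos: [0.47, -0.4103, 0.1852]
ee_rot: [-0.0, 0.997, 0.073, -0.0]
contact_force: [0.3, -0.4, -1.2]
opening: 0.064
gripper_force: 0.0
```

Request:
step_arm(
  plan=[
    [[0.7,3.2,2.2,0,-0.025],[0.7,3.2,2.2,0,-0.025],[0.7,3.2,2.2,0,-0.025],[0.7,3.2,2.2,0,-0.025],[0.7,3.2,2.2,0,-0.025],[0.7,3.2,2.2,0,-0.025],[0.7,0,0,0,0],[0.7,0,0,0,0]],
  ],
)

```text
time: 1.7
tool_pos: [0.6609, -0.2789, 0.1846]
ee_rot: [-0.0, 1.0, -0.0, -0.001]
contact_force: [-0.8, -1.3, -0.2]
opening: 0.0648
gripper_force: 0.0
```

Request:
step_arm(
  plan=[
    [[0.7,0,0.3,-4,0],[0.7,0,0,-4,0],[0.7,0,0,-4,0],[0.7,0,0,-3,0],[0.7,0,0,-2.3,0],[0.7,0,0,0,0],[0,0,0,0,0],[0,0,0,0,0]],
  ],
)

```text
time: 2.5
tool_pos: [0.6617, -0.2776, 0.0144]
ee_rot: [0.0, 1.0, -0.001, 0.001]
contact_force: [-0.2, 1.1, 0.4]
opening: 0.0505
gripper_force: 0.0
```

Request:
step_arm(
  plan=[
    [[0,0,0,0,0],[0,0,0,0,0],[0,0,0,0,0]],
  ],
)

```text
time: 2.8
tool_pos: [0.6615, -0.2766, 0.0135]
ee_rot: [0.0, 1.0, -0.001, 0.001]
contact_force: [0.2, 1.3, 4.1]
opening: 0.0285
gripper_force: 20.0
```

Request:
step_arm(
  plan=[
    [[0,0,0,3,0],[0,0,0,4,0],[0,0,0,4,0],[0,-1.5,3,1,0],[0,-1.5,3,0,0],[0,-1.9,3.8,0,0],[0,-1.9,3.8,0,0],[0,-1.9,3.8,0,0]],
  ],
)

```text
time: 3.6
tool_pos: [0.5729, -0.1012, 0.1326]
ee_rot: [-0.0, 1.0, -0.001, 0.0]
contact_force: [0.9, 0.4, -0.1]
opening: 0.0283
gripper_force: 20.0
```

Request:
step_arm(
  plan=[
    [[0,-1.9,3.8,0,0],[0,-1.9,3.8,0,0],[0,-1.9,3.8,0,0],[0,-1.9,3.8,0,0],[0,-1.5,2.6,0,0],[0,-0.8,1.2,0,0],[0,0,0,0,0],[0,0,0,0,0]],
  ],
)

```text
time: 4.4
tool_pos: [0.4757, 0.087, 0.1327]
ee_rot: [0.0, 1.0, -0.001, 0.0]
contact_force: [-0.4, 0.2, -1.3]
opening: 0.0289
gripper_force: 20.0
```

Request:
step_arm(
  plan=[
    [[0,0,0,-4,0],[0,0,0,-4,0],[0,0,0,-2,0],[0,0,0,-1,0],[0,0,0,-0.4,0],[0,0,0,0,0],[0,0,0,0,0]],
  ],
)

```text
time: 5.1
tool_pos: [0.4761, 0.0873, 0.0195]
ee_rot: [-0.0, 1.0, -0.001, 0.001]
contact_force: [-0.0, -1.0, -2.1]
opening: 0.0283
gripper_force: 20.0
```

Request:
step_arm(
  plan=[
    [[0.55,0,0,0,0],[0.55,0,0,0,0],[0.55,0,0,0,0],[0.55,0,0,2,0],[0.55,0,0,4,0],[0.7,0,0,4,0],[0.7,0,0,3,0],[0.7,0,0,0,0]],
  ],
)

```text
time: 5.9
tool_pos: [0.4779, 0.088, 0.1528]
ee_rot: [-0.001, 1.0, -0.001, 0.004]
contact_force: [0.9, 0.8, -0.3]
opening: 0.0641
gripper_force: 0.0
```

Request:
step_arm(
  plan=[
    [[0.7,2.6,3,0,0],[0.7,2.6,3,0,0],[0.7,2.6,3,0,0],[0.7,2.6,3,0,0],[0.7,2.6,3,0,0],[0.7,2.6,2.9,0,0],[0.7,0,0,0,0],[0.7,0,0,0,0]],
  ],
)

```text
time: 6.7
tool_pos: [0.6302, 0.2664, 0.1468]
ee_rot: [0.001, 1.0, -0.001, -0.001]
contact_force: [-0.7, 0.2, -0.5]
opening: 0.0644
gripper_force: 0.0
```

Request:
step_arm(
  plan=[
    [[0.7,0,0,-4,0],[0.7,0,0,-4,0],[0.7,0,0,-3,0],[0.7,0,0,-2.3,0],[0.7,0,0,0,0],[0,0,0,0,0],[0,0,0,0,0],[0,0,0,0,0]],
  ],
)

```text
time: 7.5
tool_pos: [0.632, 0.2666, 0.0173]
ee_rot: [-0.0, 1.0, -0.001, 0.001]
contact_force: [0.3, 0.5, -0.4]
opening: 0.0423
gripper_force: 0.0
```

Request:
step_arm(
  plan=[
    [[0,0,0,0,0],[0,0,0,0,0]],
  ],
)

```text
time: 7.7
tool_pos: [0.632, 0.2666, 0.0171]
ee_rot: [-0.0, 1.0, -0.001, 0.001]
contact_force: [-0.1, -2.0, 7.4]
opening: 0.0393
gripper_force: 20.0
```

Request:
step_arm(
  plan=[
    [[0,0,0,3,0],[0,0,0,4,0],[0,0,0,3,0],[0,-2.5,-0.7,1,0],[0,-4,-1.2,0,0],[0,-4,-1.2,0,0],[0,-2.3,-0.6,0,0],[0,0,0,0,0]],
  ],
)

```text
time: 8.5
tool_pos: [0.4998, 0.2285, 0.1257]
ee_rot: [0.0, 1.0, -0.001, -0.001]
contact_force: [-0.1, 0.4, -0.8]
opening: 0.0391
gripper_force: 20.0
```

Request:
step_arm(
  plan=[
    [[0,0,0,0,0],[0,0,0,-4,0],[0,0,0,-4,0],[0,0,0,-1.5,0],[0,0,0,-1,0],[0,0,0,0,0],[0,0,0,0,0]],
  ],
)

```text
time: 9.2
tool_pos: [0.5044, 0.2299, 0.0207]
ee_rot: [-0.0, 1.0, -0.001, 0.001]
contact_force: [-0.1, 0.3, -0.5]
opening: 0.0387
gripper_force: 20.0
```

Release, and go up toward the red-capped bottle at (652,166).

Request:
step_arm(
  plan=[
    [[0.6,0,0,0,0],[0.6,0,0,0,0],[0.6,0,0,0,0],[0.6,0,0,2,0],[0.6,0,0,4,0],[0.7,0,0,4,0],[0.7,0,0,3,0],[0.7,0,0,0,0]],
  ],
)

```text
time: 10.0
tool_pos: [0.5058, 0.2307, 0.1552]
ee_rot: [-0.002, 1.0, -0.001, 0.004]
contact_force: [0.6, -1.0, -0.7]
opening: 0.0642
gripper_force: 0.0
```

Request:
step_arm(
  plan=[
    [[0.7,3,-1.3,0,0],[0.7,3,-1.3,0,0],[0.7,3,-1.3,0,0],[0.7,3,-1.3,0,0],[0.7,2.9,-1.2,0,0],[0.7,0,0,0,0],[0.7,0,0,0,0]],
  ],
)

```text
time: 10.7
tool_pos: [0.6514, 0.165, 0.1491]
ee_rot: [0.0, 1.0, -0.002, -0.001]
contact_force: [-0.5, 0.6, 0.3]
opening: 0.0643
gripper_force: 0.0
```

Request:
step_arm(
  plan=[
    [[0.7,0,0,-4,0],[0.7,0,0,-4,0],[0.7,0,0,-3,0],[0.7,0,0,-2.4,0],[0.7,0,0,0,0],[0,0,0,0,0],[0,0,0,0,0],[0,0,0,0,0]],
  ],
)

```text
time: 11.5
tool_pos: [0.653, 0.1658, 0.0183]
ee_rot: [-0.0, 1.0, -0.001, 0.001]
contact_force: [-1.0, 0.0, 0.4]
opening: 0.0426
gripper_force: 0.0
```

Request:
step_arm(
  plan=[
    [[0,0,0,0,0],[0,0,0,0,0],[0,0,0,0,0]],
  ],
)

```text
time: 11.8
tool_pos: [0.6529, 0.1658, 0.0177]
ee_rot: [-0.0, 1.0, -0.001, 0.001]
contact_force: [0.1, 1.0, 6.8]
opening: 0.0322
gripper_force: 20.0
```

Request:
step_arm(
  plan=[
    [[0,0,0,3,0],[0,0,0,4,0],[0,0,0,4,0],[0,-1.5,-2.2,1,0],[0,-2.5,-3.8,0,0],[0,-2.5,-3.8,0,0],[0,-2.5,-3.8,0,0],[0,-2.5,-3.8,0,0]],
  ],
)

```text
time: 12.6
tool_pos: [0.5357, -0.0099, 0.1366]
ee_rot: [0.0, 1.0, -0.001, 0.0]
contact_force: [0.1, 0.0, -0.1]
opening: 0.0321
gripper_force: 20.0
```

Request:
step_arm(
  plan=[
    [[0,-2.5,-3.8,0,0],[0,-1.5,-2.3,0,0],[0,-0.7,-1.2,0,0],[0,0,0,0,0],[0,0,0,0,0]],
  ],
)

```text
time: 13.1
tool_pos: [0.4909, -0.0811, 0.1367]
ee_rot: [-0.0, 1.0, -0.001, 0.0]
contact_force: [0.3, 0.1, 0.6]
opening: 0.032
gripper_force: 20.0
```

Down to 0.0225.

Request:
step_arm(
  plan=[
    [[0,0,0,-4,0],[0,0,0,-4,0],[0,0,0,-2,0],[0,0,0,-1,0],[0,0,0,-0.4,0],[0,0,0,0,0],[0,0,0,0,0]],
  ],
)

```text
time: 13.8
tool_pos: [0.4912, -0.0815, 0.0235]
ee_rot: [0.0, 1.0, -0.001, 0.001]
contact_force: [0.1, -0.7, -0.1]
opening: 0.0323
gripper_force: 20.0
```

Request:
step_arm(
  plan=[
    [[0.55,0,0,0,0],[0.55,0,0,0,0],[0.55,0,0,0,0],[0.55,0,0,2,0],[0.55,0,0,4,0],[0.65,0,0,4,0],[0.65,0,0,3,0],[0.65,0,0,0,0]],
  ],
)

```text
time: 14.6
tool_pos: [0.4929, -0.0821, 0.1568]
ee_rot: [0.001, 1.0, -0.001, 0.004]
contact_force: [0.0, 0.6, 0.0]
opening: 0.0596
gripper_force: 0.0
```

Request:
step_arm(
  plan=[
    [[0.65,3,-1.7,0,0.01],[0.65,3,-1.7,0,0.01],[0.65,3,-1.7,0,0.01],[0.65,3,-1.7,0,0.01],[0.65,2.7,-1.7,0,0.01],[0.65,0,0,0,0],[0.65,0,0,0,0]],
  ],
)

```text
time: 15.3
tool_pos: [0.6361, -0.1665, 0.1509]
ee_rot: [-0.0, 1.0, 0.024, -0.001]
contact_force: [0.5, -0.3, -0.3]
opening: 0.0599
gripper_force: 0.0
```

Request:
step_arm(
  plan=[
    [[0.65,0,0,-4,0],[0.65,0,0,-4,0],[0.65,0,0,-3,0],[0.65,0,0,-2.7,0],[0.65,0,0,0,0],[0.65,0,0,0,0]],
  ],
)

```text
time: 15.9
tool_pos: [0.6361, -0.166, 0.0157]
ee_rot: [-0.0, 1.0, 0.024, -0.001]
contact_force: [-0.4, 0.8, 0.9]
opening: 0.0601
gripper_force: 0.0
```

Request:
step_arm(
  plan=[
    [[0,0,0,0,0],[0,0,0,0,0],[0,0,0,0,0],[0,0,0,0,0],[0,0,0,0,0]],
  ],
)

```text
time: 16.4
tool_pos: [0.6372, -0.1666, 0.0159]
ee_rot: [0.0, 1.0, 0.024, 0.0]
contact_force: [-0.1, -0.2, 1.5]
opening: 0.0217
gripper_force: 0.0
```

The opening is 21.7 mm with no grip force, so the 34 mm box is not between the pads. I'll look.

```bash
python3 - <<'E'
from h import *;from cell import arm
import pickle
d={}
for v in('top','scene'):d[v]=arm.capture(v)
pickle.dump(d,open('d1.pkl','wb'));s=arm.read_state();print(s['opening'],s['gripper_force'])
a=cv2.resize(d['top']['pixels'][130:290,150:420],(540,320),interpolation=2)
b=cv2.resize(d['scene']['pixels'][130:330,130:400],(540,400),interpolation=2)
cv2.imwrite('pics/v1.png',cv2.resize(np.vstack([a,b]),None,fx=.83,fy=.83)[:,:,::-1])
E
```

```text
0.013948135616708091 0.0
```

View pics/v1.png

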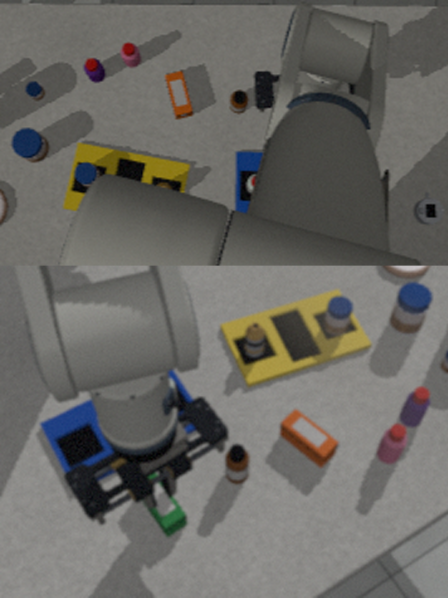

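The trays look right: objective and jar are in yellow, at crop (255,345) and (338,318). The green box pokes out from under the gripper at (165,505), so I'll check whether it has moved.

```bash
python3 - <<'E'
from h import *
import pickle
for f in('d0','d1'):
    c=pickle.load(open(f+'.pkl','rb'))['scene'];p,k=blob(c,(230,275),'green',28);w=ray(c,k,.036)*1000
    r=cv2.boxPoints(cv2.minAreaRect(w.astype(np.float32)));print(f,len(p),rect(c,(230,275),'green',.036,28),r.round().tolist())
c=pickle.load(open('d1.pkl','rb'))['scene']['pixels'][215:305,170:285];cv2.imwrite('pics/v2.png',cv2.resize(c,None,fx=6,fy=6,interpolation=2)[:,:,::-1])
E
```

```text
d0 565 ('cent', array([ 644.4, -169.6]), 'rect', 643.6, -169.5, 'size', 90, 34, 'long-axis angle', np.float64(0.044), 'len', array([33., 89.])) [[598.0, -156.0], [600.0, -190.0], [690.0, -183.0], [687.0, -149.0]]
d1 197 ('cent', array([ 672.4, -169.1]), 'rect', 667.2, -168.1, 'size', 45, 34, 'long-axis angle', np.float64(0.645), 'len', array([35., 38.])) [[644.0, -152.0], [645.0, -186.0], [690.0, -184.0], [689.0, -150.0]]
```

View pics/v2.png

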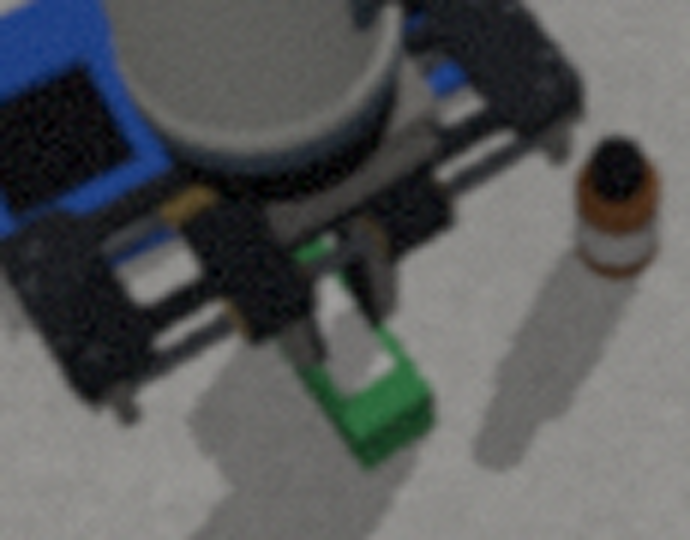

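```bash
python3 - <<'E'
from h import *;from cell import arm
import pickle
c=pickle.load(open('d1.pkl','rb'))['scene'];s=arm.read_state();print(s['tool_pos'],s['opening'],s['joints'],s['contact_force'],s['gripper_force'])
T=np.linalg.inv(c['cam_to_world'])
for o in(.007,.017,.03):
  for z in(.016,.045,.07):
    for sg in(1,-1):
        p=np.array([.637,-.1666+sg*o,z]);q=T[:3,:3]@p+T[:3,3];u=c['K']@q;print(o,z,sg,((u[:2]/u[2]-[170,215])*6).round())
E
```

```text
[ 0.63704896 -0.16658353  0.01560415] 0.013948135616708091 [-2.58058048e-01  5.90847751e-01  1.67557263e+00  3.19885534e-05
  8.75075048e-01  1.26493471e+00] [-0.26814743 -0.62156338  0.87286299] 0.0
0.007 0.016 1 [357. 337.]
0.007 0.016 -1 [324. 355.]
0.007 0.045 1 [349. 307.]
0.007 0.045 -1 [316. 326.]
0.007 0.07 1 [342. 280.]
0.007 0.07 -1 [308. 299.]
0.017 0.016 1 [380. 325.]
0.017 0.016 -1 [301. 369.]
0.017 0.045 1 [373. 294.]
0.017 0.045 -1 [292. 339.]
0.017 0.07 1 [367. 267.]
0.017 0.07 -1 [283. 312.]
0.03 0.016 1 [409. 308.]
0.03 0.016 -1 [270. 386.]
0.03 0.045 1 [403. 277.]
0.03 0.045 -1 [260. 357.]
0.03 0.07 1 [398. 249.]
0.03 0.07 -1 [251. 330.]
```

Request:
step_arm(
  plan=[
    [[0,0,0,0,0],[0,0,0,0,0]],
  ],
)

```text
time: 16.7
tool_pos: [0.637, -0.1666, 0.0154]
ee_rot: [-0.0, 1.0, 0.024, -0.0]
contact_force: [-0.1, -1.0, -1.0]
opening: 0.0008
gripper_force: 0.0
```

```bash
python3 - <<'E'
from h import *;from cell import arm
c=arm.capture('scene');s=arm.read_state();print(s['opening'],s['gripper_force'],s['contact_force'])
cv2.imwrite('pics/v3.png',cv2.resize(c['pixels'][235:300,195:270],None,fx=8,fy=8,interpolation=2)[:,:,::-1])
E
```

```text
0.0004202752880270428 0.0 [-0.78683722  0.36414793  0.7807395 ]
```

View pics/v3.png

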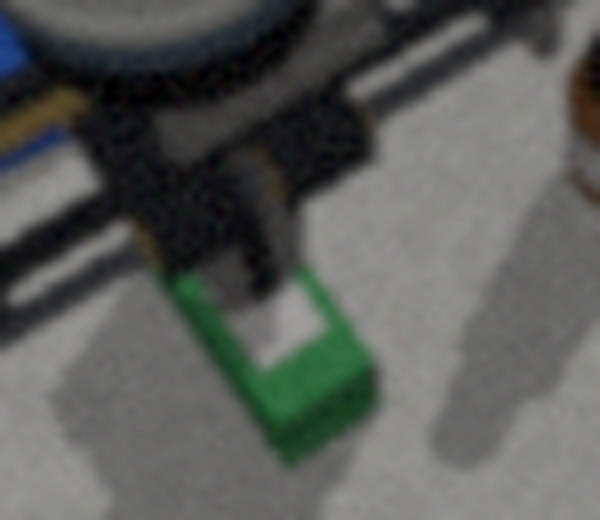

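The image shows the fingers fully shut over the box middle, and the box has not moved. Either they passed through it or they are above it while z reads 15 mm. I'll reopen and close again to check.

Request:
step_arm(
  plan=[
    [[0.65,0,0,0,0],[0.65,0,0,0,0],[0.65,0,0,0,0],[0.65,0,0,0,0],[0.65,0,0,0,0],[0.65,0,0,0,0],[0.65,0,0,0,0]],
  ],
)

```text
time: 17.45
tool_pos: [0.637, -0.1666, 0.0155]
ee_rot: [-0.0, 1.0, 0.024, 0.0]
contact_force: [0.5, 0.1, 0.2]
opening: 0.0545
gripper_force: 0.0
```

Request:
step_arm(
  plan=[
    [[0,0.3,0,-0.3,0],[0,0,0,0,0],[0,0,0,0,0],[0,0,0,0,0],[0,0,0,0,0]],
  ],
)

```text
time: 17.95
tool_pos: [0.64, -0.1666, 0.0125]
ee_rot: [-0.0, 1.0, 0.024, -0.0]
contact_force: [0.7, -0.8, 0.3]
opening: 0.0184
gripper_force: 0.0
```

It passes through again. I'll probe from above with the fingers shut: is the lid solid at 38 mm?

Request:
step_arm(
  plan=[
    [[0,0,0,3,0],[0,0,0,2,0],[0,0,0,0,0],[0,0,0,0,0]],
  ],
)

```text
time: 18.35
tool_pos: [0.6401, -0.1666, 0.0626]
ee_rot: [0.0, 1.0, 0.024, 0.0]
contact_force: [-0.4, -0.1, -0.1]
opening: 0.0004
gripper_force: 0.0
```

Request:
step_arm(
  plan=[
    [[0,0,0,-1,0],[0,0,0,-0.6,0],[0,0,0,-0.4,0],[0,0,0,-0.4,0],[0,0,0,-0.3,0],[0,0,0,0,0]],
  ],
)

```text
time: 18.95
tool_pos: [0.6397, -0.1665, 0.0348]
ee_rot: [-0.0, 1.0, 0.024, -0.0]
contact_force: [-0.4, -0.0, 0.1]
opening: 0.0001
gripper_force: 0.0
```

```bash
python3 - <<'E'
from h import *;from cell import arm
c=arm.capture('scene');s=arm.read_state();print(s['tool_pos'],s['opening'],s['contact_force'])
print(rect(c,(230,275),'green',.036,28))
cv2.imwrite('pics/v4.png',cv2.resize(c['pixels'][180:320,160:300],None,fx=4,fy=4,interpolation=2)[:,:,::-1])
E
```

```text
[ 0.63990527 -0.16651946  0.03521684] 0.00035344422405107827 [0.05073887 0.1419718  0.37051185]
('cent', array([ 666.3, -171.2]), 'rect', 653.4, -168.9, 'size', 71, 34, 'long-axis angle', np.float64(0.361), 'len', array([34., 64.]))
```

View pics/v4.png

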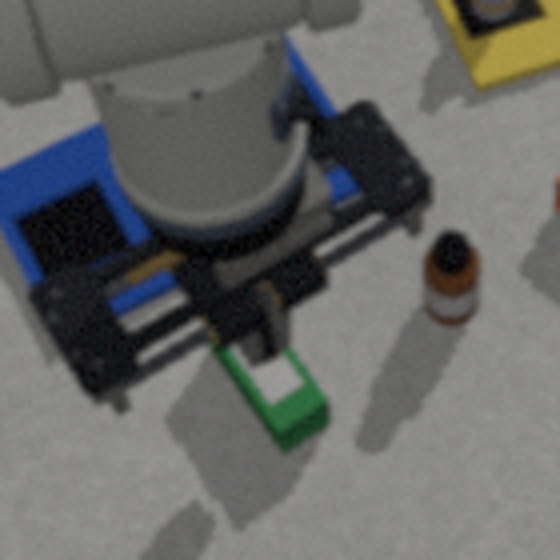

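```bash
python3 - <<'E'
from h import *
import pickle
d=pickle.load(open('d0.pkl','rb'))
H['label']=[((0,0,150),(180,60,255))]
for n,S in(('green',((331,195),(226,271))),('orange',((257,186),(316,232)))):
    P=[]
    for v,s in zip(('top','scene'),S):
        p,k=blob(d[v],s,'label',10);u=p.mean(0);a=np.r_[ray(d[v],u,0)[0],0];b=np.r_[ray(d[v],u,.1)[0],.1];P.append((a,b-a));print(n,v,len(p),u.round(1),(ray(d[v],p,.038).mean(0)*1000).round(1))
    (a,r),(b,q)=P;A=np.c_[r,-q];t=np.linalg.lstsq(A,b-a,rcond=None)[0];print((a+t[0]*r)*1000,(b+t[1]*q)*1000)
E
```

```text
Traceback (most recent call last):
  File "h.py", line 13, in blob
    k=max(cs,key=cv2.contourArea);f=np.zeros_like(m);cv2.drawContours(f,[k],-1,255,-1)
ValueError: max() iterable argument is empty
```

```bash
python3 - <<'E'
from h import *
import pickle
d=pickle.load(open('d0.pkl','rb'))
for n,S in(('green',((331,195),(226,271))),('orange',((257,186),(316,232)))):
    P=[]
    for v,s in zip(('top','scene'),S):
        im=cv2.cvtColor(d[v]['pixels'],cv2.COLOR_RGB2HSV);p,k=blob(d[v],s,n,20)
        f=np.zeros(im.shape[:2],np.uint8);cv2.drawContours(f,[k.reshape(-1,1,2)],-1,255,-1)
        ys,xs=np.nonzero((f>0)&(im[:,:,1]<90));p=np.c_[xs,ys]
        u=p.mean(0);a=np.r_[ray(d[v],u,0)[0],0];b=np.r_[ray(d[v],u,.1)[0],.1];P.append((a,b-a));print(n,v,len(p),u.round(1),(ray(d[v],p,.038).mean(0)*1000).round(1))
    (a,r),(b,q)=P;A=np.c_[r,-q];t=np.linalg.lstsq(A,b-a,rcond=None)[0];print((a+t[0]*r)*1000,(b+t[1]*q)*1000)
E
```

```text
green top 124 [331.8 193.5] [ 636.2 -168.9]
green scene 248 [225.3 269.7] [ 637.9 -168.3]
[ 636.64896733 -169.1649631    35.84149615] [ 637.05291089 -168.0333734    35.79082444]
orange top 107 [257.1 185.4] [660.2  63.4]
orange scene 173 [316.1 229.9] [662.   63.4]
[660.7409831   63.46789968  35.71274281] [661.19091128  64.29702255  35.86478443]
```

The lid really is at about 36–38 mm, centred at (637,-168.5). The fingers went through it twice with zero force, so the green box gives no contact. I'll do the orange box now, which also tells whether slide boxes in general behave this way, then come back to the green one.

Request:
step_arm(
  plan=[
    [[0.65,0,0,4,0],[0.65,0,0,4,0],[0.65,0,0,3,0],[0.65,0.3,3,0,0.03],[0.65,0.3,4,0,0.03],[0.65,0.3,4,0,0.03],[0.65,0.3,4,0,0.03],[0.65,0.3,4,0,0.03]],
  ],
)

```text
time: 19.8
tool_pos: [0.6552, 0.0249, 0.1461]
ee_rot: [0.0, 0.995, 0.099, 0.0]
contact_force: [0.6, -0.7, 0.4]
opening: 0.0594
gripper_force: 0.0
```

Request:
step_arm(
  plan=[
    [[0.65,0.3,3,0,0.03],[0.65,0.3,1,0,0.03],[0.65,0,0,0,0],[0.65,0,0,-4,0],[0.65,0,0,-4,0],[0.65,0,0,-3,0],[0.65,0,0,-2.1,0],[0.65,0,0,0,0]],
  ],
)

```text
time: 20.6
tool_pos: [0.6585, 0.0613, 0.0114]
ee_rot: [0.0, 0.992, 0.128, -0.003]
contact_force: [-0.1, -0.0, -1.6]
opening: 0.0597
gripper_force: 0.0
```

Request:
step_arm(
  plan=[
    [[0,0,0,0,0],[0,0,0,0,0],[0,0,0,0,0],[0,0,0,0,0],[0,0,0,0,0]],
  ],
)

```text
time: 21.1
tool_pos: [0.6615, 0.0635, 0.0153]
ee_rot: [0.0, 0.992, 0.129, 0.001]
contact_force: [0.1, 0.2, -0.9]
opening: 0.0221
gripper_force: 0.0
```

Request:
step_arm(
  plan=[
    [[0.65,0,0,0,0],[0.65,0,0,0,0],[0.65,0,0,0,0],[0.65,0,0,0,0],[0.65,0,0,-0.6,0],[0.65,0,0,-0.5,0],[0.65,0,0,0,0],[0.65,0,0,0,0]],
  ],
)

```text
time: 21.9
tool_pos: [0.6607, 0.0634, 0.0031]
ee_rot: [-0.0, 0.992, 0.129, -0.0]
contact_force: [-0.3, 0.4, -1.1]
opening: 0.0597
gripper_force: 0.0
```

Request:
step_arm(
  plan=[
    [[0,0,0,0,0],[0,0,0,0,0],[0,0,0,0,0],[0,0,0,0,0],[0,0,0,0,0]],
  ],
)

```text
time: 22.4
tool_pos: [0.6611, 0.0635, 0.0036]
ee_rot: [-0.0, 0.992, 0.129, 0.0]
contact_force: [0.2, 0.1, 0.6]
opening: 0.0336
gripper_force: 20.0
```

```bash
python3 - <<'E'
from h import *;from cell import arm
c=arm.capture('scene');s=arm.read_state();print(s['tool_pos'],s['opening'],s['gripper_force'],s['contact_force'])
cv2.imwrite('pics/v5.png',cv2.resize(c['pixels'][130:290,160:420],None,fx=3,fy=3,interpolation=2)[:,:,::-1])
E
```

```text
[0.66114877 0.0634316  0.00365207] 0.033351739927287835 19.999312162399292 [-0.2390913   0.05047461  0.90071406]
```

View pics/v5.png

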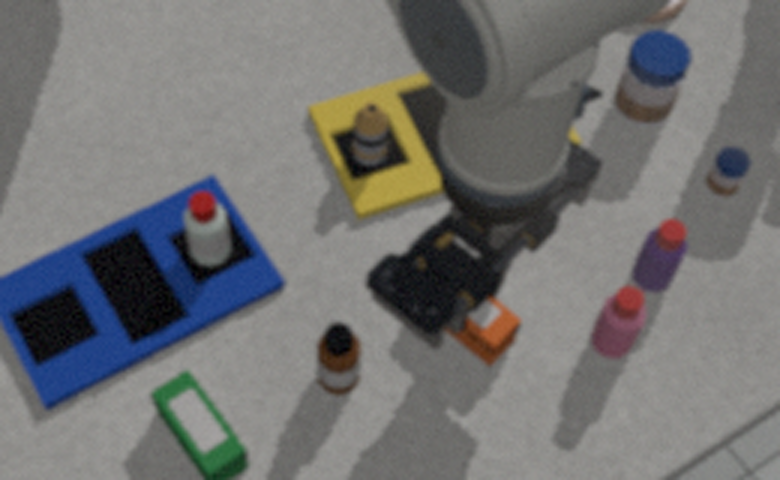

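A lower grasp (TCP at 3.6 mm) holds: 33.5 mm at 20 N, so the boxes are only solid low down. The picture shows the red-capped bottle upright in blue's left recess at (207,235) and the objective in yellow at (370,140).

Request:
step_arm(
  plan=[
    [[0,0,0,2,0],[0,0,0,3,0],[0,0,0,4,0],[0,0,0,3.5,0],[0,-1.5,-2,0,-0.03],[0,-2.6,-3.3,0,-0.04],[0,-2.6,-3.3,0,-0.04],[0,-2.6,-3.3,0,-0.04]],
  ],
)

```text
time: 23.25
tool_pos: [0.5668, -0.0565, 0.1285]
ee_rot: [0.0, 0.999, 0.053, -0.0]
contact_force: [0.2, -0.6, -0.2]
opening: 0.0337
gripper_force: 20.0
```

Request:
step_arm(
  plan=[
    [[0,-2.6,-3.3,0,-0.04],[0,-2.6,-3.3,0,-0.04],[0,-1.7,-2,0,-0.03],[0,-0.9,-1.2,0,-0.01],[0,0,0,0,0],[0,0,0,0,0]],
  ],
)

```text
time: 23.85
tool_pos: [0.4907, -0.1533, 0.1286]
ee_rot: [-0.0, 1.0, -0.006, 0.0]
contact_force: [0.1, -0.8, -1.2]
opening: 0.0334
gripper_force: 20.0
```

Request:
step_arm(
  plan=[
    [[0,0,0,-4,0],[0,0,0,-4,0],[0,0,0,-2,0],[0,0,0,-1,0],[0,0,0,-0.6,0],[0,0,0,0,0],[0,0,0,0,0]],
  ],
)

```text
time: 24.55
tool_pos: [0.4911, -0.1536, 0.0134]
ee_rot: [0.0, 1.0, -0.006, 0.001]
contact_force: [-0.6, -1.1, -0.4]
opening: 0.0339
gripper_force: 20.0
```

Request:
step_arm(
  plan=[
    [[0.5,0,0,0,0],[0.5,0,0,0,0],[0.5,0,0,0,0],[0.5,0,0,2,0],[0.5,0,0,4,0],[0.65,0,0,4,0],[0.65,0,0,3,0],[0.65,0,0,0,0]],
  ],
)

```text
time: 25.35
tool_pos: [0.4929, -0.1545, 0.1469]
ee_rot: [0.001, 1.0, -0.006, 0.004]
contact_force: [-0.4, 0.4, -0.5]
opening: 0.0599
gripper_force: 0.0
```

Request:
step_arm(
  plan=[
    [[0.65,3,-0.3,0,0.015],[0.65,3,-0.3,0,0.015],[0.65,3,-0.3,0,0.015],[0.65,3,-0.3,0,0.015],[0.65,2.6,-0.3,0,0],[0.65,0,0,0,0],[0.65,0,0,-4,0],[0.65,0,0,-4,0]],
  ],
)

```text
time: 26.15
tool_pos: [0.6359, -0.1687, 0.0618]
ee_rot: [0.0, 1.0, 0.024, 0.001]
contact_force: [0.1, 0.0, -0.1]
opening: 0.0599
gripper_force: 0.0
```

Request:
step_arm(
  plan=[
    [[0.65,0,0,-3,0],[0.65,0,0,-1.5,0],[0.65,0,0,-0.5,0],[0.65,0,0,0,0],[0.65,0,0,0,0],[0.65,0,0,0,0]],
  ],
)

```text
time: 26.75
tool_pos: [0.6371, -0.1689, 0.0141]
ee_rot: [0.0, 1.0, 0.024, 0.001]
contact_force: [-0.6, -0.2, 0.4]
opening: 0.0594
gripper_force: 0.0
```

Request:
step_arm(
  plan=[
    [[0.65,0,0,-0.6,0],[0.65,0,0,-0.4,0],[0.65,0,0,0,0],[0,0,0,0,0],[0,0,0,0,0],[0,0,0,0,0],[0,0,0,0,0],[0,0,0,0,0]],
  ],
)

```text
time: 27.55
tool_pos: [0.6361, -0.1685, 0.0026]
ee_rot: [-0.0, 1.0, 0.024, 0.0]
contact_force: [-0.3, 1.7, 0.4]
opening: 0.0334
gripper_force: 19.9
```

Request:
step_arm(
  plan=[
    [[0,0,0,2,0],[0,0,0,3,0],[0,0,0,4,0],[0,0,0,3.5,0],[0,-1.2,2.6,0,-0.02],[0,-1.7,3.8,0,-0.03],[0,-1.7,3.8,0,-0.03],[0,-1.7,3.8,0,-0.03]],
  ],
)

```text
time: 28.35
tool_pos: [0.572, -0.0275, 0.1275]
ee_rot: [-0.0, 0.999, -0.032, 0.0]
contact_force: [0.0, 0.8, -0.4]
opening: 0.0335
gripper_force: 19.9
```

Request:
step_arm(
  plan=[
    [[0,-1.7,3.8,0,-0.03],[0,-1.7,3.8,0,-0.03],[0,-1.7,3.8,0,-0.03],[0,-1.7,3.8,0,-0.02],[0,-1.1,2.2,0,-0.01],[0,-0.6,1.3,0,0],[0,0,0,0,0],[0,0,0,0,0]],
  ],
)

```text
time: 29.15
tool_pos: [0.4884, 0.158, 0.1275]
ee_rot: [0.0, 0.996, -0.091, 0.0]
contact_force: [0.3, -0.4, -0.3]
opening: 0.0335
gripper_force: 19.9
```

Request:
step_arm(
  plan=[
    [[0,0,0,-4,0],[0,0,0,-4,0],[0,0,0,-2,0],[0,0,0,-1,0],[0,0,0,-0.6,0],[0,0,0,0,0],[0,0,0,0,0]],
  ],
)

```text
time: 29.85
tool_pos: [0.489, 0.1584, 0.0124]
ee_rot: [-0.0, 0.996, -0.091, 0.001]
contact_force: [0.1, -0.1, -1.0]
opening: 0.0334
gripper_force: 19.9
```

Request:
step_arm(
  plan=[
    [[0.48,0,0,0,0],[0.48,0,0,0,0],[0.48,0,0,0,0],[0.48,0,0,2,0],[0.48,0,0,4,0],[0.5,0,0,4,0],[0.5,0,0,4,0],[0.5,0,0,0,0]],
  ],
)

```text
time: 30.65
tool_pos: [0.4915, 0.1596, 0.157]
ee_rot: [-0.002, 0.996, -0.091, 0.004]
contact_force: [0.1, 0.4, -0.4]
opening: 0.0461
gripper_force: 0.0
```

Request:
step_arm(
  plan=[
    [[0.5,-2,-4,1,0],[0.5,-2,-4,0,0],[0.5,-2,-4,0,0],[0.5,-2,-4,0,0],[0.5,0,-4,0,0],[0.5,0,-4,0,0],[0.5,0,-4,0,0],[0.5,0,-4,0,0]],
  ],
)

```text
time: 31.45
tool_pos: [0.4075, -0.1631, 0.1612]
ee_rot: [-0.0, 0.996, -0.091, 0.0]
contact_force: [1.2, 0.4, 0.1]
opening: 0.0461
gripper_force: 0.0
```

Request:
step_arm(
  plan=[
    [[0.5,0,-4,0,0],[0.5,0,-4,0,0],[0.5,0,-4,0,0],[0.5,0,-4,0,0],[0.5,0,-4,0,0],[0.5,0,-4,0,0],[0.5,0,-4,0,0],[0.5,0,-4,0,0]],
  ],
)

```text
time: 32.25
tool_pos: [0.4075, -0.483, 0.1607]
ee_rot: [-0.0, 0.996, -0.091, -0.0]
contact_force: [0.6, -0.7, -0.4]
opening: 0.0459
gripper_force: 0.0
```

```bash
python3 - <<'E'
from h import *;from cell import arm
s=arm.read_state();print(s['time'],s['tool_pos'])
D={v:arm.capture(v) for v in('top','scene')};print({k:1 for k in D})
import pickle;pickle.dump(D,open('d2.pkl','wb'))
a=cv2.resize(D['scene']['pixels'][110:290,130:420],None,fx=2.2,fy=2.2,interpolation=2);b=cv2.resize(D['top']['pixels'][150:280,120:420],(a.shape[1],200),interpolation=2)
cv2.imwrite('pics/v6.png',np.vstack([a,b])[:,:,::-1])
E
```

```text
32.25 [ 0.40753971 -0.48297977  0.160714  ]
{'top': 1, 'scene': 1}
```

View pics/v6.png

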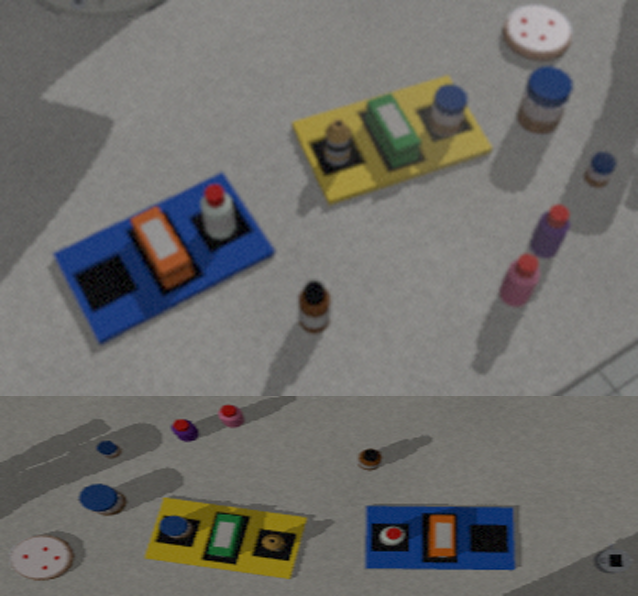

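All five sit in their recesses: orange box and red cap in blue at (160,247) and (217,212), green box, jar and objective in yellow at (393,130), (449,108) and (338,143). The amber bottle, dish and counter are where they were. One numeric check before handing in.

```bash
python3 - <<'E'
from h import *
import pickle
d=pickle.load(open('d2.pkl','rb'))
t={'b':(490.5,-153.4,-.009),'y':(488.5,158.5,-.183)}
def pix(c,x,y,z):
    T=np.linalg.inv(c['cam_to_world']);u=c['K']@(T[:3,:3]@[x/1e3,y/1e3,z]+T[:3,3]);return tuple(int(round(i)) for i in u[:2]/u[2])
for n,col,k,ly,z in(('orange','orange','b',0,.042),('redcap','red','b',72,.07),('green','green','y',0,.042),('jar','blue','y',72,.053),('obj','brass','y',-72,.046)):
    X,Y,a=t[k];x0,y0=X-ly*np.sin(a),Y+ly*np.cos(a);P=[]
    for v in('top','scene'):
        c=d[v];p,kk=blob(c,pix(c,x0,y0,z),col,20 if ly==0 else 10);u=p.mean(0)
        A=np.r_[ray(c,u,0)[0],0];B=np.r_[ray(c,u,.1)[0],.1];P.append((A,B-A))
    (A,r),(B,q)=P;s=np.linalg.lstsq(np.c_[r,-q],B-A,rcond=None)[0];w=(A+s[0]*r+B+s[1]*q)*500
    dx,dy=w[0]-X,w[1]-Y;print(n,'tray xy',round(dx*np.cos(a)+dy*np.sin(a),1),round(-dx*np.sin(a)+dy*np.cos(a),1),'z',w[2].round(1), rect(d['top'],pix(d['top'],x0,y0,z),col,z,20)[7:9] if ly==0 else '')
E
```

```text
orange tray xy -1.3 0.5 z 33.7 (77, 'long-axis angle')
redcap tray xy -1.1 71.6 z 70.8 
green tray xy 5.7 10.0 z -2.4 (82, 'long-axis angle')
jar tray xy 5.1 77.5 z 52.4 
obj tray xy -2.1 -71.3 z 54.6
```

```bash
python3 - <<'E'
from h import *
import pickle
d=pickle.load(open('d2.pkl','rb'))
X,Y,a=488.5,158.5,-.183
for v in('top','scene'):
    c=d[v];T=np.linalg.inv(c['cam_to_world']);u=c['K']@(T[:3,:3]@[X/1e3,Y/1e3,.042]+T[:3,3]);s=tuple(int(round(i)) for i in u[:2]/u[2])
    r=rect(c,s,'green',.042,22);im=cv2.cvtColor(c['pixels'],cv2.COLOR_RGB2HSV)
    p,k=blob(c,s,'green',22);f=np.zeros(im.shape[:2],np.uint8);cv2.drawContours(f,[k.reshape(-1,1,2)],-1,255,-1)
    f=cv2.erode(f,np.ones((3,3)));ys,xs=np.nonzero((f>0)&(im[:,:,1]<90)&(im[:,:,2]>80))
    w=ray(c,np.c_[xs,ys],.042).mean(0)*1000;dx,dy=w-[X,Y]
    print(v,len(p),r,'label',len(xs),w.round(1),'tray',(dx*np.cos(a)+dy*np.sin(a)).round(1),(-dx*np.sin(a)+dy*np.cos(a)).round(1))
E
```

```text
top 312 ('cent', array([488.6, 157.7]), 'rect', 488.6, 157.8, 'size', 35, 82, 'long-axis angle', np.float64(-0.159), 'len', array([35., 81.])) label 134 [489.3 157.6] tray 0.9 -0.7
scene 45 ('cent', array([523.1, 149.3]), 'rect', 522.5, 148.5, 'size', 31, 19, 'long-axis angle', np.float64(1.2), 'len', array([16., 30.])) label 0 [nan nan] tray nan nan<stdin>:10: RuntimeWarning: Mean of empty slice.
  ret = um.true_divide(
```

The green box is centred to about 1 mm and in line with the tray. The earlier odd value came from a broken green mask in the scene view. Handing in.

```bash
python3 -c "
from cell import arm
print(arm.close_job())"
```

```text
the job is handed in; nothing more can be done
None
```

I handed the job in with all five items in their recesses and the bystanders not visibly moved; no verdict came back. By the final pictures each item is within 8 mm of its recess centre. The slide boxes could only be gripped within a few mm of the bench (the fingers passed through them higher up), so I released them about 4–6 mm above the recess floor.

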